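Load a jar into the screen-print jig in register

ROBOT

A 6-joint arm with a two-finger parallel gripper is mounted at the origin on a cart in front of the work surface, level with it; the furniture and walls round the work are solid. World frame = base frame: x ahead of the robot, y to its left, z up, the work surface at z = 0. Lengths are in m, angles in rad, forces in N, time in s.
With the tool pointing down it reaches from about 0.3 to 0.775 m from the base axis. Payload 14.6 kg.
Tool frame: the origin (TCP) lies midway between the tips of the shut fingers; the grasp point (between the pads) lies 19 mm behind it (ctrl.pinch_z is the z of the grasp point in the tool frame, in m); z points along the fingers, y is the line along which they close (so a half turn about z gives the same grasp; the last joint's range is limited). The gripper opens to 94 mm and grips with 3 to 60 N. Pads are 16 mm wide; open, the fingers measure 119 mm over their backs; the gripper's body (75 mm by 177 mm) begins 78 mm behind the grasp point.
Start: joints at [-1.219, 0.3, 1.521, -0, 1.321, -0.067], TCP at [0.224, -0.502, 0.205] pointing down, gripper open.
Joint ranges: [-3.03, 3.03], [-0.79, 2.21], [0.23, 2.52], [-1.04, 4.18], [0, 3.07], [-2.55, 2.55]. Speed limits (rad/s): [2.22, 2.22, 2.57, 3.14, 3.14, 3.14].

INTERFACE

Orientations are given as [roll, pitch, yaw] about the fixed x, y, z axes, in that order (R = Rz(yaw) Ry(pitch) Rx(roll)).
In Python, from station import ctrl, camera, ticket gives the robot as it stands. The module is installed in compiled form; this text tells all that it offers.
- The arm moves only by the shell command python3 -m inch 'ROWS' [FORCE]. ROWS is text: rows parted by semicolons, each of 7 numbers parted by spaces: the opening, from -1 (shut) to 1 (fully open), then the shift along the tool's x, y, z in units of 0.03 m (1.0 is 0.03 m), then the turn, a rotation vector about the tool's x, y, z in units of 10 degrees (1.0 is 10 degrees). In form: grip dx dy dz rx ry rz; .... A call has 1 to 10 rows; each row shifts and turns the commanded pose from where the row before left it, along the tool's axes as they then stand; what a row does not reach is not made up. A row lasts 1/8 s, in which the tool goes at most 62.5 mm and 10.7 degrees, less where a joint would pass 70% of its speed; a pose out of reach is approached as far as the arm can. A call with a number of a shift or a turn outside -1 to 1 is refused whole. A call with a gripper value outside its range is refused whole. The fingers move at their own pace and stop on an object; FORCE is the grip in N (left out, the last holds). Time passes only in rows, so rows that do not move let the fingers close. It gives the time, the measured TCP pose, the force, the opening and the grip force at its end, in the units of the state.
- ctrl.get_obs(): the state, without advancing time (a new reading comes with each control period).
- camera(name): name is "scene" or "top" or "wrist"; returns a dict with "img" (420x560x3 uint8, blue, green, red), "range_z" (420x560 float32, m along the optical axis (not along the pixel's ray), 0 where there is no reading), "intrinsics" (3x3 intrinsics, pixels), "view" (4x4, takes a point from world to camera coordinates). Camera axes: x right, y down, z forward; pixel columns grow to the right and rows downward; lengths in m; the calibration is good to about 2 mm. A picture is of the moment at which its call begins.
- ticket.hand_in(): hands the job in; it is judged then, once.
The state is a dict: "time_s": time; "qpos": joint angles; "joint_vel": joint speeds; "tau": joint torques, N m; "ee_pos": TCP position; "eef_rot": TCP orientation; "force": force on the tool from outside, world axes, zero at the start; "moment": the same for the moment, N m; "grip_width": finger opening in m; "grip_force": force on a finger pad.
Only numpy, scipy, OpenCV 4.12 (cv2) and the standard library are available. Lean on these libraries where they do the work, as an engineer would, in place of code of your own. Each camera call takes 0.05 s, during which the arm holds its last target. There are 200 camera calls.

TASK

Take the open jar with the blue print out of the brown tray and lay it in the print jig for its second colour: on its side on the two white saddles, base towards the chuck, turned so that the small lug on its heel (marked by a red tick on the rim above it) points straight up, in line with the slot under the chuck's red line. Then push the tailstock home by its black handle until its rubber pad has closed on the jar's mouth and the jar's base sits fully home in the chuck, and let go. Leave the other jar and the things lying on the board where they are.

Things in the scene. Friction and masses are not known exactly. Their poses are not given: they have to be found in the camera images.
- jar: the jar to print: yellow glass, 68 mm across the body, 100 mm tall, straight wall from 5 to 70 mm, no lid, 0.18 kg; a blue panel on one side, a lug on the heel below it and a red tick on the rim above it. It stands in the tray. Origin: centre of its base; z runs along its axis to the mouth, x points out through lug, panel and tick
- lug (a point): middle of the registration lug, a yellow block 8 mm wide and 9 mm tall that stands 7 mm out of the jar's heel, 7.5 mm above the base, 37.5 mm from the axis
- lidded_jar: bystander: the other yellow jar in the tray, with a black lid, 106 mm tall, no print. Origin: centre of its base
- tray: open brown tray, 262 x 156 x 80 mm, wall 4 mm, fixed, on the board; the two jars stand in it about 125 mm apart along its x. Origin: centre of its underside
- jig: print jig, fixed on a plywood board (top 284 mm above the table): plate 110 x 300 x 10 mm. Origin: centre of its underside; y runs from the tailstock to the chuck, z up. The print axis is parallel to y, 56 mm above the origin. Two white V saddles, 12 mm long, 60 mm across, at y = 86 and 42 mm carry the jar; they end 22 mm below the print axis, so fingers fit beside the jar
- chuck (a point): centre of the chuck's face, on the print axis, at y = 120 mm of the jig; the jar's base rests here at the end. A cup wall (inside radius 37 mm, 12 mm deep) stands out of the face towards the saddles and admits the lug only in its slot; the brass flare of the slot reaches 20 mm from the face
- slot (a point): where the middle of the lug sits at the end: the slot at the top of the cup, 17 mm wide, 37.5 mm above the print axis, red line above it
- tailstock (a joint): slide of the blue tailstock, m; it starts at 0 to 0.02, with its 56 mm wide rubber pad 205 mm minus this value from the chuck's face, and grows towards the chuck; 0.105 is home on a jar that is fully in the chuck. Stiff (2 N), stays where left
- handle (a point): on the tailstock's black handle, a block 20 mm (jig x) by 24 mm (jig y), whose top is 14 mm above this point; moves with the slide. It can be pinched across x from above or pushed
- ink_tin_yellow: bystander: ink tin with a yellow patch, 70 mm across, 70 mm tall
- ink_tin_pink: bystander: ink tin with a pink patch, 70 mm across, 70 mm tall
- squeegee: bystander: wooden squeegee lying on the board, 69 x 150 x 28 mm
- wrench: bystander: combination wrench lying on the board, 136 x 28 x 9 mm
- knob: bystander: small black star knob, 36 mm across, 27 mm tall

How it is judged:
By the outcome, as a careful person would: the job done as asked, in the order asked, and still so for the second after the job is handed in, with the robot touching nothing.
It also fails if it takes over 54 s, if anything falls off the work surface, if the arm or the gripper's body presses on something with over 40 N, if the wrist force passes 120 N, or if a joint passes its speed limit or range.

## Working session

There is one attempt and no reset: what is moved stays moved. The work goes in short steps, Python scripts to look and compute and a shell command to move; the robot and the scene stay as the last step left them, time stands still between calls to the robot, and variables do not carry over. Pictures are saved under pics/ and viewed, at most 10 in all, crops included, and the job is handed in when it is done.

```bash
mkdir -p pics; cat > h.py <<'E'
import numpy as np, cv2
from station import ctrl, camera, ticket
from scipy.spatial.transform import Rotation as R
def P(c,u,v,win=1):
    r=c["range_z"][v-win:v+win+1,u-win:u+win+1]; r=r[r>0]; d=np.median(r)
    return W(c,u,v,d)
def W(c,u,v,d):
    p=np.linalg.inv(c["intrinsics"])@[u,v,1]*d
    return (np.linalg.inv(c["view"])@np.r_[p,1])[:3]
def cloud(c):
    h,w=c["range_z"].shape; v,u=np.mgrid[:h,:w]; d=c["range_z"]
    p=np.linalg.inv(c["intrinsics"])@np.stack([u.ravel()*d.ravel(),v.ravel()*d.ravel(),d.ravel()])
    X=(np.linalg.inv(c["view"])@np.vstack([p,np.ones(p.shape[1])]))[:3].T.reshape(h,w,3)
    return X
def tool():
    o=ctrl.get_obs(); return np.array(o["ee_pos"]), o["eef_rot"], o
E
python3 - <<'E'
from h import *
import pickle
d={n:camera(n) for n in("scene","top","wrist")}
pickle.dump(d,open('d0.pkl','wb'))
for n in d: cv2.imwrite(f'pics/{n}0.png',d[n]["img"]); print(n,d[n]["view"].round(3).tolist(),d[n]["intrinsics"].tolist())
print(ctrl.get_obs(),ctrl.pinch_z)
E
```

```text
scene [[-0.824, -0.566, 0.004, 0.459], [-0.297, 0.427, -0.854, 0.463], [0.482, -0.705, -0.521, 0.892], [0.0, 0.0, 0.0, 1.0]] [[407.63191886766094, 0.0, 282.7094622970697], [0.0, 407.63191886766094, 212.004000574834], [0.0, 0.0, 1.0]]
top [[0.004, -1.0, -0.005, 0.009], [-0.985, -0.003, -0.173, 0.617], [0.173, 0.005, -0.985, 1.399], [0.0, 0.0, 0.0, 1.0]] [[442.30210880761575, 0.0, 269.4860021739659], [0.0, 442.30210880761575, 209.49840586706276], [0.0, 0.0, 1.0]]
wrist [[0.407, -0.913, -0.001, -0.55], [-0.885, -0.395, 0.246, -0.026], [-0.225, -0.099, -0.969, 0.39], [0.0, 0.0, 0.0, 1.0]] [[338.1303526931614, 0.0, 279.7084133686737], [0.0, 338.1303526931614, 201.41356701945148], [0.0, 0.0, 1.0]]
{'time_s': 0.15, 'qpos': array([-1.21860338e+00,  3.00297059e-01,  1.52142495e+00, -7.65128822e-06,
        1.32069320e+00, -6.65928221e-02]), 'joint_vel': array([ 0.00086272, -0.00043285, -0.00093304, -0.00063097,  0.00089161,
        0.00033654]), 'tau': array([-2.26353055e-03, -5.31960869e+01, -3.52821600e+01,  7.07014720e-02,
        2.36291072e-02, -9.90588160e-05]), 'ee_pos': array([ 0.22359067, -0.50228971,  0.20504785]), 'eef_rot': array([-3.14077143e+00, -4.73404195e-05,  4.18787648e-01]), 'force': array([0.74752345, 0.16378262, 0.11764745]), 'moment': array([ 0.02897128, -0.00105822, -0.04442959]), 'grip_force': 0.0, 'grip_width': 0.09419623958486552} -0.0188
```

View pics/scene0.png

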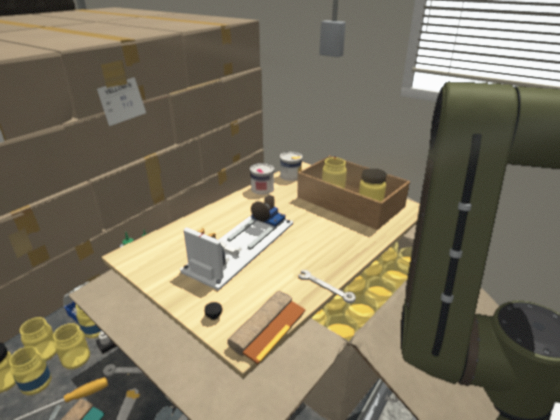

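View pics/top0.png

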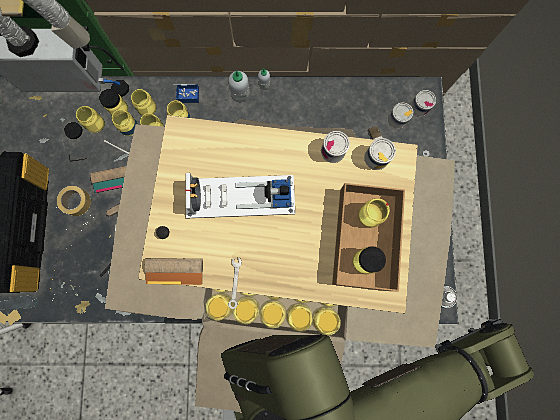

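The scene view has the jig in the middle with its chuck at the front (~205,255), and the tray at the back right. In the top view the open jar is at (374,212), the lidded jar at (369,260), the chuck at (193,195) and the tailstock at (278,192).

```bash
python3 - <<'E'
from h import *
import pickle
d=pickle.load(open('d0.pkl','rb'));t=d['top'];s=d['scene']
a=cv2.resize(t['img'][190:290,320:420],(500,500),interpolation=cv2.INTER_CUBIC)
b=cv2.resize(t['img'][165:225,178:303],None,fx=6.4,fy=6.4,interpolation=cv2.INTER_CUBIC)[:,:800]
cv2.imwrite('pics/a.png',a);cv2.imwrite('pics/b.png',b)
X=cloud(t)
hsv=cv2.cvtColor(t['img'],cv2.COLOR_BGR2HSV)
# jar rim points
def rng(x0,x1,y0,y1): return X[y0:y1,x0:x1].reshape(-1,3)
Q=rng(350,395,190,235); print('jar z',np.percentile(Q[:,2],[5,50,90,95,99]))
rim=Q[Q[:,2]>np.percentile(Q[:,2],99)-.006]; print('rim',cv2.minEnclosingCircle((rim[:,:2]*1000).astype(np.float32)),len(rim))
Q=rng(345,392,240,280);rim=Q[Q[:,2]>np.percentile(Q[:,2],99)-.004];print('lid',cv2.minEnclosingCircle((rim[:,:2]*1000).astype(np.float32)))
Q=X.reshape(-1,3)
T=Q[(abs(Q[:,2]-.364)<.006)&(Q[:,1]<0)]; print('traytop',cv2.minAreaRect((T[:,:2]*1000).astype(np.float32)),len(T))
m=(abs(X[...,2]-.294)<.004); m[:170]=0;m[230:]=0;m[:,:180]=0;m[:,305:]=0
m=cv2.morphologyEx(m.astype(np.uint8),cv2.MORPH_OPEN,np.ones((2,2)))>0
print('plate',cv2.minAreaRect((X[m][:,:2]*1000).astype(np.float32)),m.sum())
red=(hsv[...,1]>130)&((hsv[...,0]<8)|(hsv[...,0]>172))&(hsv[...,2]>90)
for y,x in np.argwhere(red&(X[...,2]>.3)): 
  if 170<x<400: print('red',x,y,X[y,x].round(3),t['img'][y,x])
print('board',P(t,300,250),P(t,220,240))
E
```

```text
jar z [0.28468804 0.290634   0.36856055 0.38525408 0.38905044]
rim ((470.6607666015625, -141.93878173828125), 179.35874938964844) 128
lid ((399.94134521484375, -135.2378692626953), 142.80502319335938)
traytop ((702.9251098632812, -351.54290771484375), (913.8203735351562, 699.4279174804688), 0.10505411773920059) 1557
plate ((555.6993408203125, 91.24195861816406), (283.51300048828125, 308.610107421875), 72.22794342041016) 2151
red 185 190 [0.608 0.224 0.388] [ 27  36 166]
red 186 190 [0.607 0.221 0.392] [  0   0 160]
red 187 190 [0.607 0.219 0.389] [  0   0 152]
red 188 190 [0.608 0.216 0.389] [  0   0 154]
red 189 190 [0.607 0.214 0.39 ] [  0   0 125]
red 190 190 [0.609 0.212 0.383] [ 0  0 94]
red 387 203 [ 0.576 -0.287  0.386] [ 37  28 195]
red 386 204 [ 0.573 -0.284  0.389] [ 25   8 145]
red 387 204 [ 0.572 -0.286  0.391] [ 39  28 191]
red 388 204 [ 0.572 -0.288  0.391] [ 44  50 143]
board [ 0.46505794 -0.07319759  0.28364133] [0.49169144 0.14463002 0.2827303 ]
```

View pics/a.png

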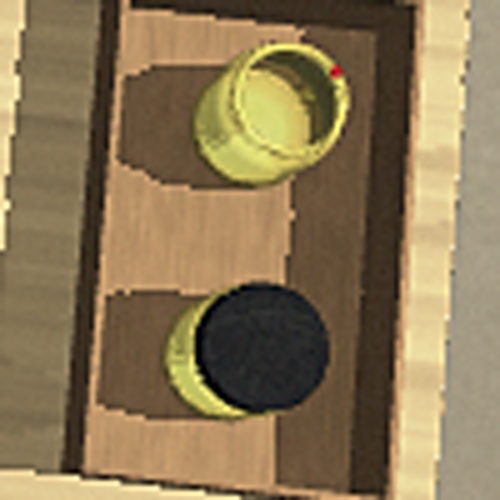

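View pics/b.png

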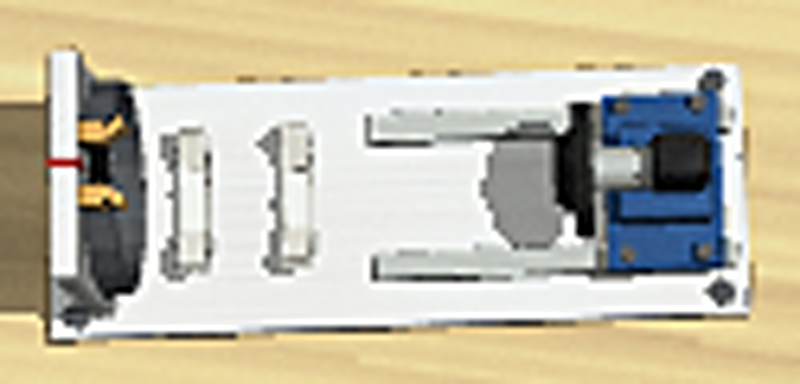

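The crops give the red tick at about (387,204) in the top view, with the rim centre near (378,210), so the lug points to +x/−y. In the jig crop the red line is at crop (63,160), the pad at (577,165) and the handle at (680,162).

```bash
python3 - <<'E'
from h import *
import pickle
d=pickle.load(open('d0.pkl','rb'))
lo=lambda Q,x0,x1,y0,y1,z0,z1: Q[(Q[:,0]>x0)&(Q[:,0]<x1)&(Q[:,1]>y0)&(Q[:,1]<y1)&(Q[:,2]>z0)&(Q[:,2]<z1)]
f=lambda q:(q[:,:2]*1000).astype(np.float32)
def circ(q):
    A=np.c_[2*q[:,:2],np.ones(len(q))]; c=np.linalg.lstsq(A,(q[:,:2]**2).sum(1),rcond=None)[0]; return c[:2].round(4),np.sqrt(c[2]+c[0]**2+c[1]**2).round(4)
for n in('top','scene'):
    X=cloud(d[n]); Q=X.reshape(-1,3); print('==',n)
    q=lo(Q,.50,.63,-.33,-.20,.382,.396); print('rim',len(q),np.median(q[:,2]),circ(q),cv2.minEnclosingCircle(f(q)))
    q=lo(Q,.40,.50,-.33,-.18,.382,.40); print('lid',len(q),q.mean(0),np.median(q[:,2]))
    q=lo(Q,.35,.70,-.38,-.14,.358,.370); print('tray',len(q),cv2.minAreaRect(f(q)))
    q=lo(Q,.50,.66,-.10,.24,.290,.298); print('plate',len(q),cv2.minAreaRect(f(q)))
    q=lo(Q,.50,.66,.195,.24,.30,.42); print('chuck',len(q),np.percentile(q,[1,99],axis=0).round(4).tolist(), cv2.minAreaRect(f(q[q[:,2]>.38])))
    q=lo(Q,.50,.66,-.10,.03,.31,.45); print('tail',len(q),np.percentile(q,[1,99],axis=0).round(4).tolist())
    im=d[n]['img'].max(2); m=(im<60)
    q=X[m&(X[...,2]>.36)&(abs(X[...,0]-.58)<.08)&(abs(X[...,1]+.02)<.07)]
    for z in (.36,.37,.38,.39,.40,.41,.42):
        k=q[(q[:,2]>=z)&(q[:,2]<z+.01)]
        if len(k): print(' dark z',z,len(k),k.mean(0).round(3),np.ptp(k,0).round(3))
    q=lo(Q,.54,.65,.07,.185,.300,.345); print('saddles',len(q),np.percentile(q[:,2],[50,90,98]).round(4),[ (round(y,3),len(lo(q,0,1,y,y+.01,0,1))) for y in np.arange(.07,.185,.01)])
t=d['top']
print('tick',W(t,387.2,204.2,P(t,387,204) is not None and t['range_z'][204,387]))
def onz(c,u,v,z):
    a=W(c,u,v,.5);b=W(c,u,v,1.5); return (a+(b-a)*(z-a[2])/(b[2]-a[2])).round(4)
print('tick@.388',onz(t,387.2,204.2,.388),'redline',onz(t,187.5,190.2,.389),
 'platecorners',onz(t,178+740/6.4-.5,165+65/6.4-.5,.294),onz(t,178+750/6.4-.5,165+315/6.4-.5,.294))
E
```

```text
== top
rim 132 0.3866385292252308 (array([ 0.5595, -0.2625]), np.float64(0.027)) ((559.3892822265625, -262.87860107421875), 29.51744842529297)
lid 542 [ 0.43428979 -0.24269566  0.39320426] 0.3932864829700373
tray 813 ((531.031494140625, -252.54672241210938), (157.34841918945312, 333.0210266113281), 83.83380126953125)
plate 2110 ((580.9559326171875, 71.82414245605469), (158.02490234375, 333.7536926269531), 0.031078912317752838)
chuck 501 [[0.5609, 0.197, 0.3008], [0.652, 0.2229, 0.3934]] ((607.1597900390625, 209.7728729248047), (91.7779541015625, 28.68518829345703), 1.1653162240982056)
tail 594 [[0.5809, -0.0456, 0.3103], [0.6531, 0.0216, 0.369]]
 dark z 0.36 95 [ 0.616 -0.012  0.364] [0.037 0.055 0.01 ]
saddles 281 [0.3057 0.314  0.3166] [(np.float64(0.07), 22), (np.float64(0.08), 19), (np.float64(0.09), 23), (np.float64(0.1), 3), (np.float64(0.11), 1), (np.float64(0.12), 22), (np.float64(0.13), 87), (np.float64(0.14), 0), (np.float64(0.15), 0), (np.float64(0.16), 0), (np.float64(0.17), 71), (np.float64(0.18), 33)]
== scene
rim 43 0.38321146827526825 (array([ 0.5587, -0.2571]), np.fl
[... 376 characters left out ...]
0.5596, 0.2022, 0.3009], [0.651, 0.2394, 0.3876]] ((605.865478515625, 214.94854736328125), (31.993526458740234, 91.6768569946289), 89.70221710205078)
tail 563 [[0.5818, -0.0349, 0.3103], [0.6402, 0.0297, 0.3638]]
saddles 120 [0.3056 0.3122 0.3137] [(np.float64(0.07), 1), (np.float64(0.08), 0), (np.float64(0.09), 2), (np.float64(0.1), 1), (np.float64(0.11), 0), (np.float64(0.12), 0), (np.float64(0.13), 51), (np.float64(0.14), 52), (np.float64(0.15), 0), (np.float64(0.16), 0), (np.float64(0.17), 8), (np.float64(0.18), 5)]
tick [ 0.5718067  -0.28627519  0.39113362]
tick@.388 [ 0.5724 -0.2871  0.388 ] redline [0.607  0.2175 0.389 ] platecorners [ 0.6727 -0.0552  0.294 ] [ 0.563  -0.0589  0.294 ]
```

```bash
python3 -m inch '1 0 0 -1 0 0 0;1 0 0 -1 0 0 0;1 0 0 -1 0 0 0;1 0 0 -1 0 0 0;1 0 0 -1 0 0 0;1 1 -0.2 -1 0 0 0;1 1 -0.2 -1 0 0 0;1 1 -0.2 -1 0 0 0;1 1 -0.2 -1 0 0 0;1 1 -0.2 -0.5 0 0 0'
python3 -m inch '1 1 -0.2 0 0 0 0;1 1 -0.2 0 0 0 0;1 1 -0.2 0 0 0 0;1 1 -0.2 0 0 0 0;1 0 0 0 0 0 0'
python3 - <<'E'
from h import *
p,r,o=tool(); c=camera('wrist'); cv2.imwrite('pics/w1.png',c['img'])
import pickle; pickle.dump(c,open('w1.pkl','wb'))
V=np.linalg.inv(c['view']); Rt=R.from_euler('xyz',r).as_matrix()
print(p,r,o['qpos'].round(3),'cam in tool',(Rt.T@(V[:3,3]-p)).round(4),(Rt.T@V[:3,:3]).round(3).tolist())
E
```

```text
time_s: 1.4
ee_pos: [0.3493, -0.4134, 0.4919]
eef_rot: [3.14, -0.0, 0.419]
force: [-0.0, -0.3, -0.4]
grip_width: 0.0939
grip_force: 0.0
time_s: 2.02
ee_pos: [0.4495, -0.3424, 0.4898]
eef_rot: [-3.141, 0.0, 0.421]
force: [0.5, -0.3, -0.2]
grip_width: 0.0939
grip_force: 0.0
[ 0.44952834 -0.3423937   0.48980902] [-3.14055156e+00  3.72884083e-04  4.21167266e-01] [-0.716  0.327  0.841  0.     1.974  0.434] cam in tool [ 0.0712  0.0006 -0.1792] [[0.001, -0.969, -0.246], [1.0, 0.0, 0.0], [-0.0, -0.246, 0.969]]
```

View pics/w1.png

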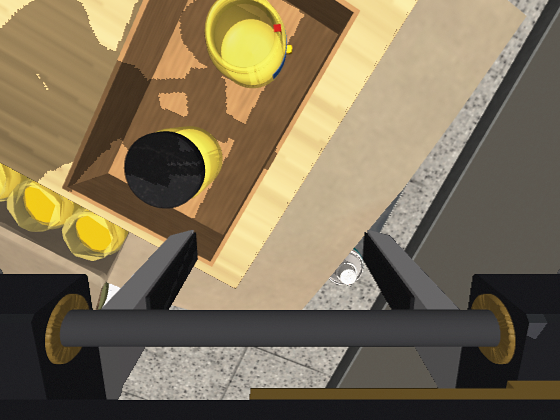

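The wrist view has the open jar's rim centred near (246,38), the tick at (277,28) and the lug at (290,48).

```bash
cat >> h.py <<'E'
def onz(c,u,v,z):
    a=W(c,u,v,.5);b=W(c,u,v,1.5); return (a+(b-a)*(z-a[2])/(b[2]-a[2])).round(4)
def circ(q):
    A=np.c_[2*q[:,:2],np.ones(len(q))]; c=np.linalg.lstsq(A,(q[:,:2]**2).sum(1),rcond=None)[0]; return c[:2].round(4),np.sqrt(c[2]+c[0]**2+c[1]**2).round(4)
E
python3 - <<'E'
from h import *
import pickle
c=pickle.load(open('w1.pkl','rb'));X=cloud(c)
m=np.zeros(X.shape[:2],bool); m[0:95,195:300]=1
q=X[m&(X[...,2]>.381)&(X[...,2]<.395)];print(len(q),np.median(q[:,2]),circ(q))
q=X[m&(X[...,2]>.386)&(X[...,2]<.392)];print(len(q),circ(q))
for u,v in((277,28),(290,48)): print(P(c,u,v),onz(c,u,v,.388),onz(c,u,v,.2995))
hsv=cv2.cvtColor(c['img'],cv2.COLOR_BGR2HSV); red=(hsv[...,1]>150)&((hsv[...,0]<6)|(hsv[...,0]>174))&m
print('tick',np.argwhere(red).mean(0)[::-1],X[red].mean(0))
E
```

```text
1328 0.38707956667768284 (array([ 0.5589, -0.2627]), np.float64(0.0266))
1006 (array([ 0.5592, -0.2624]), np.float64(0.0269))
[ 0.57271567 -0.28554773  0.38800752] [ 0.5727 -0.2855  0.388 ] [ 0.5909 -0.2766  0.2995]
[ 0.57937642 -0.29613311  0.29991369] [ 0.564  -0.3004  0.388 ] [ 0.5794 -0.2961  0.2995]
tick [277.13043478  27.52173913] [ 0.57299664 -0.2855329   0.38829578]
```

```bash
python3 -m inch '1 0.885 -0.188 0 0 0 0;1 0.885 -0.188 0 0 0 0;1 0.885 -0.188 0 0 0 0;1 0.885 -0.188 0 0 0 0;1 0.885 -0.188 0 0 0 0;1 0 0 0.9 0 0 0;1 0 0 0.9 0 0 0;1 0 0 0.9 0 0 0;1 0 0 0.9 0 0 0;1 0 0 0.9 0 0 0' 15
python3 -m inch '1 0 0 0.85 0 0 0;1 0 0 0 0 0 0;-1 0 0 0 0 0 0;-1 0 0 0 0 0 0;-1 0 0 0 0 0 0;-1 0 0 0 0 0 0'
```

```text
time_s: 3.32
ee_pos: [0.5573, -0.2646, 0.3547]
eef_rot: [3.141, 0.0, 0.418]
force: [0.9, 0.4, 0.3]
grip_width: 0.0939
grip_force: 0.0
time_s: 4.08
ee_pos: [0.5582, -0.2636, 0.3307]
eef_rot: [3.141, -0.001, 0.419]
force: [-1.3, 0.7, 5.2]
grip_width: 0.0683
grip_force: 15.0
```

```bash
python3 -m inch '-1 0 0 -1 0 0 0;-1 0 0 -1 0 0 0;-1 0 0 -1 0 0 0;-1 0 0 -1 0 0 0;-1 -0.112 -0.914 0 0 0 0;-1 -0.112 -0.914 0 0 0 0;-1 -0.112 -0.914 0 0 0 0;-1 -0.112 -0.914 0 0 0 0;-1 -0.112 -0.914 0 0 0 0;-1 -0.112 -0.914 0 0 0 0' 25
python3 -m inch '-1 -0.112 -0.914 0 0 0 0;-1 -0.112 -0.914 0 0 0 0;-1 -0.112 -0.914 0 0 0 0;-1 0 0 0 0 0 -1;-1 0 0 0 0 0 -1;-1 0 0 0 0 0 -1;-1 0 0 0 0 0 -1;-1 0 0 0 0 0 -1;-1 0 0 0 0 0 -1;-1 0 0 0 0 0 -1'
python3 -m inch '-1 0 0 0 0 0 -1;-1 0 0 0 0 0 -1;-1 0 0 0 0 0 -1;-1 0 0 0 0 0 -1;-1 0 0 0 0 0 -1;-1 0 0 0 0 0 -1;-1 0 0 0 0 0 -1;-1 0 0 0 0 0 -1;-1 0 0 0 0 0 0'
python3 - <<'E'
from h import *
p,r,o=tool();print(p,r,o['qpos'].round(3))
c=camera('wrist'); cv2.imwrite('pics/w2.png',c['img']);s=camera('top')
import pickle; pickle.dump((c,s),open('w2.pkl','wb'))
E
```

```text
time_s: 5.32
ee_pos: [0.4723, -0.1207, 0.4498]
eef_rot: [-3.141, 0.0, 0.419]
force: [0.2, 1.3, -1.5]
grip_width: 0.0687
grip_force: 25.0
time_s: 6.58
ee_pos: [0.4302, -0.0504, 0.4498]
eef_rot: [-3.141, -0.0, 1.646]
force: [-0.0, -0.6, -1.4]
grip_width: 0.0687
grip_force: 25.0
time_s: 7.7
ee_pos: [0.4302, -0.0504, 0.4499]
eef_rot: [3.142, -0.0, 3.036]
force: [-0.5, -0.3, -1.0]
grip_width: 0.0685
grip_force: 25.0
[ 0.43016795 -0.05040018  0.44986996] [ 3.14157822e+00 -1.82216731e-04  3.03583172e+00] [-0.201 -0.027  1.338 -0.     1.83  -1.666]
```

View pics/w2.png

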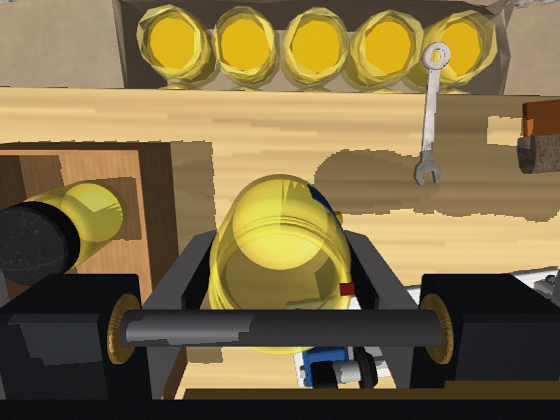

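The jar is held upright, with the tick at (347,289), facing the jig side as planned. I'll set it down, back off and re-grasp leaning.

```bash
python3 -m inch '-1 0 0 0.9 0 0 0;-1 0 0 0.9 0 0 0;-1 0 0 0.9 0 0 0;-1 0 0 0.9 0 0 0;-1 0 0 0.4 0 0 0;-1 0 0 0.11 0 0 0;-1 0 0 0 0 0 0;1 0 0 0 0 0 0;1 0 0 0 0 0 0;1 0 0 0 0 0 0'
python3 -m inch '1 0 0 -0.7 0 0 0;1 0 0 -1 0 0 0;1 0 0 -1 0 0 0;1 0 0 -1 0 0 0;1 0 0 -1 0 0 0;1 0 0 0 0 0 0.92;1 0 0 0 0 0 0.92;1 0 0 0 0 0 0.92;1 0 0 0 0 0 0.92;1 0 0 0 0 0 0.92'
python3 -m inch '1 0 0 0 0 0 0.92;1 0 0 0 0 0 0.92;1 0 0 0 0 0 0.92;1 0 0 0 0 0 0.92;1 0.86 0 0 0 0 0;1 0.86 0 0 0 0 0;1 0.86 0 0 0 0 0;1 0 0 0 0 0 0'
python3 - <<'E'
from h import *
p,r,o=tool();print(p,r,o['qpos'].round(3))
c=camera('wrist'); cv2.imwrite('pics/w3.png',c['img']);s=camera('top')
import pickle; pickle.dump((c,s),open('w3.pkl','wb'))
X=cloud(c)
for n,X in(('w',X),('t',cloud(s))):
    q=X[(X[...,2]>.378)&(X[...,2]<.388)&(abs(X[...,0]-.43)<.05)&(abs(X[...,1]+.05)<.05)];print(n,len(q),len(q) and circ(q))
E
```

```text
time_s: 9.05
ee_pos: [0.4302, -0.0504, 0.3269]
eef_rot: [-3.142, 0.0, 3.037]
force: [0.5, -0.2, -0.2]
grip_width: 0.0931
grip_force: 0.0
time_s: 10.3
ee_pos: [0.4302, -0.0504, 0.4677]
eef_rot: [3.142, 0.0, 2.229]
force: [-0.1, -0.4, -0.8]
grip_width: 0.0939
grip_force: 0.0
time_s: 11.3
ee_pos: [0.4285, 0.0279, 0.4678]
eef_rot: [3.141, -0.0, 1.594]
force: [-0.9, -0.3, -1.2]
grip_width: 0.0939
grip_force: 0.0
[0.42848786 0.02786096 0.46780723] [ 3.14133217e+00 -4.29047866e-05  1.59375348e+00] [-0.02  -0.028  1.299  0.     1.871 -0.043]
w 783 (array([ 0.4291, -0.0494]), np.float64(0.0266))
t 65 (array([ 0.4293, -0.0519]), np.float64(0.0267))
```

View pics/w3.png

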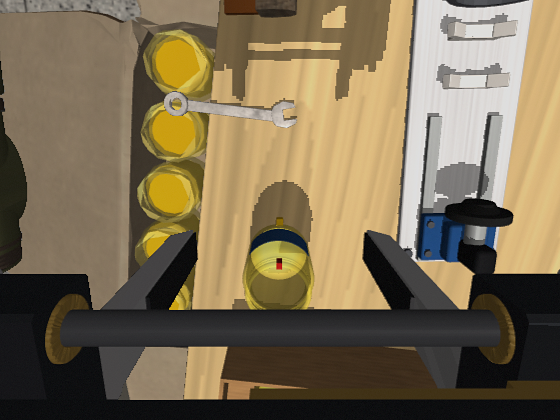

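The jar stands upright, with its lug at (280,221) and tick at (279,265). The saddles are at (478,30) and (476,78), the pad at (480,215) and the handle at (478,255).

```bash
python3 - <<'E'
from h import *
import pickle
c,s=pickle.load(open('w3.pkl','rb'));X=cloud(c)
hsv=cv2.cvtColor(c['img'],cv2.COLOR_BGR2HSV)
C=np.array([.4291,-.0494])
red=(hsv[...,1]>150)&((hsv[...,0]<6)|(hsv[...,0]>174)); red[:240]=0;red[290:]=0;red[:,:260]=0;red[:,300:]=0
t=X[red].mean(0);l=onz(c,280,219,.2955)
for v in(t,l): a=v[:2]-C; print(v,np.degrees(np.arctan2(a[1],a[0])),np.hypot(*a))
# plate edges per y-slice
m=(abs(X[...,2]-.294)<.004)&(hsv[...,1]<60)&(hsv[...,2]>150)&(X[...,0]>.5)
for y in np.arange(0.0,.21,.015):
    q=X[m&(abs(X[...,1]-y)<.004)]
    if len(q)>5: print('plate y',y.round(3),q[:,0].min().round(4),q[:,0].max().round(4))
# saddles
m=(X[...,2]>.302)&(X[...,2]<.33)&(abs(X[...,0]-.61)<.05)&(X[...,1]>.08)
q=X[m];print('sad z max',np.percentile(q[:,2],[50,95,99]))
m=m&(X[...,2]>.308)
n,lab,st,ce=cv2.connectedComponentsWithStats(m.astype(np.uint8))
for i in range(1,n):
    q=X[lab==i]
    if len(q)>20: print(len(q),ce[i].round(),cv2.minAreaRect((q[:,:2]*1000).astype(np.float32)),q.min(0).round(4),q.max(0).round(4))
for n,X2,im in(('w',X,c['img']),('t',cloud(s),s['img'])):
  q=X2[(im.max(2)<70)&(X2[...,2]>.33)&(abs(X2[...,0]-.61)<.05)&(abs(X2[...,1]+.0)<.09)]
  for a in range(-70,60,10):
    k=q[(q[:,1]>=a/1000)&(q[:,1]<a/1000+.01)]
    if len(k)>3: print(n,'dark y',a,len(k),k[:,0].min().round(3),k[:,0].max().round(3),k[:,2].max().round(3))
E
```

```text
[ 0.42956522 -0.02287145  0.38257457] 88.99533841390183 0.026532628014224124
[ 0.4302 -0.0105  0.2955] 88.38024250274465 0.03891554959139084
plate y 0.0 0.5619 0.5785
plate y 0.015 0.5613 0.6704
plate y 0.03 0.5611 0.6694
plate y 0.045 0.5604 0.6695
plate y 0.06 0.5594 0.6683
plate y 0.075 0.5586 0.6683
plate y 0.09 0.5578 0.6672
plate y 0.105 0.5575 0.6672
plate y 0.12 0.5565 0.6663
plate y 0.135 0.5561 0.6666
plate y 0.15 0.5559 0.665
plate y 0.165 0.5546 0.6639
plate y 0.18 0.5542 0.6639
plate y 0.195 0.5536 0.6627
sad z max [0.30684443 0.31604134 0.31751372]
60 [454.   1.] ((579.8124389648438, 200.03091430664062), (20.353734970092773, 2.344914436340332), 10.912261962890625) [0.5696 0.1991 0.308 ] [0.5898 0.2025 0.3198]
59 [514.   1.] ((634.2119140625, 202.25999450683594), (2.2925946712493896, 17.86066246032715), 85.7476577758789) [0.6252 0.2014 0.308 ] [0.6432 0.2039 0.315 ]
257 [455.  30.] ((585.9404907226562, 177.92626953125), (17.40256690979004, 12.432878494262695), 3.881181478500366) [0.5769 0.1713 0.3081] [0.5948 0.1839 0.3175]
319 [506.  29.] ((630.3350830078125, 179.735336
[... 213 characters left out ...]
66), 87.74234008789062) [0.6236 0.13   0.3081] [0.6403 0.1421 0.3183]
227 [450.  81.] ((587.8949584960938, 133.99549865722656), (18.09006690979004, 11.948554992675781), 1.3103435039520264) [0.5789 0.1279 0.3082] [0.5968 0.1401 0.318 ]
w dark y -40 267 0.597 0.626 0.365
w dark y -30 396 0.597 0.627 0.366
w dark y -20 379 0.596 0.626 0.365
w dark y -10 52 0.597 0.611 0.348
w dark y 0 79 0.588 0.621 0.368
w dark y 10 956 0.587 0.643 0.37
w dark y 20 365 0.6 0.63 0.357
t dark y -40 34 0.607 0.625 0.367
t dark y -30 36 0.607 0.625 0.366
t dark y -20 12 0.608 0.629 0.365
t dark y -10 4 0.607 0.629 0.346
t dark y 0 10 0.59 0.609 0.372
t dark y 10 71 0.589 0.64 0.371
t dark y 20 11 0.603 0.628 0.358
```

```bash
python3 -m inch '1 -0.14 0 0.78 0 0 0;1 -0.13 0 0.78 0 0 0;1 0 0 0.78 0 0 0;1 0 0 0 0 -1 0;1 0 0 0 0 -1 0;1 0 0 0 0 -1 0;1 0 0 0 0 -1 0;1 0 0 0 0 -1 0;1 0 0 0 0 0 0;1 0 0 0 0 0 0'
python3 - <<'E'
from h import *
p,r,o=tool();print(p,r,o['qpos'].round(3));M=R.from_euler('xyz',r).as_matrix();print(M.round(3).tolist())
T=np.array([.4297,-.0499,.339])+.0188*M[:,2]; print('delta tool units',M.T@(T-p)/.03)
E
```

```text
time_s: 12.65
ee_pos: [0.4289, 0.0184, 0.3979]
eef_rot: [3.141, 0.869, 1.59]
force: [-0.0, -0.6, 0.1]
grip_width: 0.0941
grip_force: 0.0
[0.4289008  0.0183596  0.39787651] [3.14071865 0.86888667 1.58998706] [ 0.411  0.084  1.555 -0.816  1.819  0.312]
[[-0.012, 1.0, 0.016], [0.646, 0.02, -0.763], [-0.764, 0.001, -0.646]]
delta tool units [ 0.02944265 -0.01965343  3.63135339]
```

```bash
python3 -m inch '1 0.01 0 0.9 0 0 0;1 0.01 0 0.9 0 0 0;1 0.01 0 0.9 0 0 0;1 0 -0.02 0.93 0 0 0;1 0 0 0 0 0 0;-1 0 0 0 0 0 0;-1 0 0 0 0 0 0;-1 0 0 0 0 0 0;-1 0 0 0 0 0 0' 30
python3 -m inch '-1 -0.764 0 -0.646 0 0 0;-1 -0.764 0 -0.646 0 0 0;-1 -0.764 0 -0.646 0 0 0;-1 -0.764 0 -0.646 0 0 0;-1 0 0 0 0 1 0;-1 0 0 0 0 1 0;-1 0 0 0 0 1 0;-1 0 0 0 0 1 0;-1 0 0 0 0 1 0;-1 0 0 0 0 0 0'
python3 - <<'E'
from h import *
p,r,o=tool();print(p,r,o['qpos'].round(3));M=R.from_euler('xyz',r).as_matrix();print(M.round(3).tolist())
E
```

```text
time_s: 13.78
ee_pos: [0.43, -0.0637, 0.3272]
eef_rot: [3.141, 0.873, 1.591]
force: [-0.8, 2.6, 4.6]
grip_width: 0.0683
grip_force: 30.0
time_s: 15.02
ee_pos: [0.4299, -0.0651, 0.4465]
eef_rot: [-3.141, -0.001, 1.588]
force: [0.1, 0.3, -2.9]
grip_width: 0.0681
grip_force: 30.0
[ 0.42987693 -0.0650735   0.44651288] [-3.14095726e+00 -7.44761416e-04  1.58815885e+00] [-2.350e-01 -2.400e-02  1.343e+00  1.000e-03  1.823e+00 -2.520e-01]
[[-0.017, 1.0, -0.001], [1.0, 0.017, 0.001], [0.001, -0.001, -1.0]]
```

```bash
python3 -m inch '-1 0.97 0.874 0 0 0 0;-1 0.97 0.874 0 0 0 0;-1 0.97 0.874 0 0 0 0;-1 0.97 0.874 0 0 0 0;-1 0.97 0.874 0 0 0 0;-1 0.97 0.874 0 0 0 0;-1 0.97 0.874 0 0 0 0;-1 0 0 0 0 0 -0.145;-1 0 0 0 0 1 0'
python3 -m inch '-1 0 0 0 0 1 0;-1 0 0 0 0 1 0;-1 0 0 0 0 1 0;-1 0 0 0 0 0 0;-1 0 0 0 0 0 0'
python3 - <<'E'
from h import *
p,r,o=tool();print(p,r,o['qpos'].round(3));M=R.from_euler('xyz',r).as_matrix();print(M.round(3).tolist(),'grasp',p-.0188*M[:,2])
c=camera('wrist');s=camera('scene'); t=camera('top')
import pickle; pickle.dump((c,s,t),open('w4.pkl','wb'))
a=cv2.resize(s['img'][150:300,140:340],(400,300),interpolation=cv2.INTER_CUBIC); b=cv2.resize(t['img'][150:250,170:310],(400,286),interpolation=cv2.INTER_CUBIC)
cv2.imwrite('pics/m4.png',np.hstack([c['img'][:300,80:480],np.vstack([a])])); 
E
```

```text
time_s: 16.15
ee_pos: [0.6087, 0.1468, 0.446]
eef_rot: [-3.141, -0.175, 1.622]
force: [0.4, -0.4, -1.5]
grip_width: 0.0682
grip_force: 30.0
time_s: 16.77
ee_pos: [0.6087, 0.1444, 0.4474]
eef_rot: [3.14, -0.694, 1.619]
force: [0.3, -1.0, -0.9]
grip_width: 0.068
grip_force: 30.0
[0.60870447 0.14444785 0.44737052] [ 3.14003874 -0.69377047  1.61875694] [-0.105  0.41   0.969  0.709  1.814  0.007]
[[-0.037, 0.999, -0.029], [0.768, 0.047, 0.639], [0.639, 0.001, -0.769]] grasp [0.60925163 0.13243881 0.4618247 ]
```

View pics/m4.png

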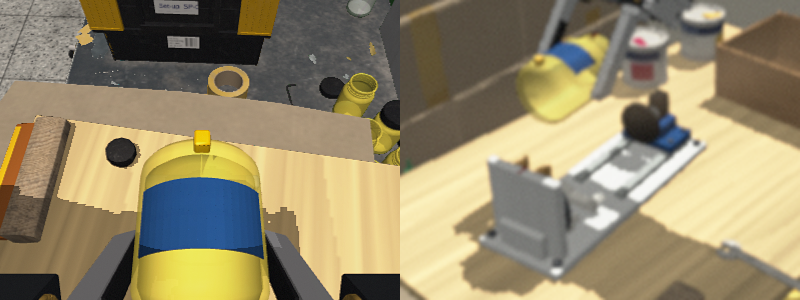

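The wrist view (left half) has the lug at about (282,141), over the middle of the jar (edges 217 to 345), so the lug is up. Next I check jar pitch and yaw from depth.

```bash
python3 - <<'E'
from h import *
import pickle
from scipy.optimize import least_squares
c,s,t=pickle.load(open('w4.pkl','rb'));X=cloud(c)
g=np.array([.6093,.1324,.4618])
m=np.zeros(X.shape[:2],bool); m[175:260,222:340]=1
q=X[m]; q=q[(q[:,2]>.465)&(q[:,2]<.51)]
d0=np.array([-.0426,.999,0])
def f(a): # axis pt at y=.1324: (x,z), slopes
    d=np.array([a[2],1,a[3]]);d/=np.linalg.norm(d); v=q-np.array([a[0],.1324,a[1]])
    return np.linalg.norm(np.cross(v,d),axis=1)-.034
r=least_squares(f,[g[0],g[2],-.04,0],loss='soft_l1',f_scale=.001);print(len(q),r.x,np.std(r.fun),'yaw',np.degrees(-r.x[2]),'pitch',np.degrees(r.x[3]))
hsv=cv2.cvtColor(c['img'],cv2.COLOR_BGR2HSV)
# lug region
m=np.zeros_like(m);m[130:152,265:300]=1
q=X[m&(X[...,2]>.49)&(X[...,1]<.23)];print('lug',len(q),np.median(q,0),q.min(0),q.max(0))
L=np.median(q,0); ax=r.x[0]+r.x[2]*(L[1]-.1324), r.x[1]+r.x[3]*(L[1]-.1324); print('roll deg',np.degrees(np.arctan2(L[0]-ax[0],L[2]-ax[1])),np.hypot(L[0]-ax[0],L[2]-ax[1]))
for v in (170,200,230): print(P(c,280,v))
E
```

```text
9996 [ 0.60948218  0.46107488 -0.049536   -0.00236718] 0.0005784250460032381 yaw 2.8382035159843446 pitch -0.135629203502841
lug 574 [0.6082481  0.1784324  0.49868682] [0.59960286 0.08416504 0.49004357] [0.61672773 0.1861575  0.63065712]
roll deg 1.5886889319928315 0.03773542006712446
[0.60802955 0.16532041 0.49433214]
[0.60878152 0.14935717 0.49520445]
[0.60944792 0.13526851 0.49493924]
```

```bash
python3 -m inch '-1 -0.636 0.007 0.764 0 0 0;-1 -0.636 0.007 0.764 0 0 0;-1 -0.636 0.007 0.764 0 0 0;-1 -0.3 0.006 0.36 0 0 0;-1 -0.2 0 0.24 0 0 0;-1 -0.13 0 0.15 0 0 0;-1 0 0 0 0 0 0'
python3 - <<'E'
from h import *
p,r,o=tool();M=R.from_euler('xyz',r).as_matrix();print('grasp',p-.0188*M[:,2],o['force'],o['moment'],M.round(3).tolist())
E
```

```text
time_s: 17.8
ee_pos: [0.61, 0.1443, 0.3282]
eef_rot: [3.141, -0.698, 1.617]
force: [-0.9, 0.4, -0.8]
grip_width: 0.0682
grip_force: 30.0
grasp [0.61052571 0.13226786 0.34264096] [-0.87176587  0.39129564 -0.81729274] [-0.41413587 -0.07065805 -0.00434078] [[-0.036, 0.999, -0.029], [0.765, 0.046, 0.642], [0.643, 0.0, -0.766]]
```

```bash
python3 -m inch '-1 -0.022 0 0.026 0 0 0;-1 0 0 0 0 0 0' ; python3 -m inch '-1 -0.022 0 0.026 0 0 0;-1 0 0 0 0 0 0'
```

```text
time_s: 18.05
ee_pos: [0.61, 0.1443, 0.3273]
eef_rot: [3.141, -0.698, 1.617]
force: [-0.5, -0.4, -1.6]
grip_width: 0.0685
grip_force: 30.0
time_s: 18.3
ee_pos: [0.6101, 0.1443, 0.3268]
eef_rot: [3.14, -0.698, 1.618]
force: [0.5, -1.4, 4.8]
grip_width: 0.0681
grip_force: 30.0
```

```bash
python3 -m inch '-1 0.09 0 0.075 0 0 0;-1 0.09 0 0.075 0 0 0;-1 0.09 0 0.075 0 0 0;-1 0.09 0 0.075 0 0 0;-1 0 0 0 0 0 0'; python3 -m inch '-1 0.05 0 0.043 0 0 0;-1 0.05 0 0.043 0 0 0;-1 0.05 0 0.043 0 0 0;-1 0 0 0 0 0 0'
python3 - <<'E'
from h import *
c=camera('wrist'); cv2.imwrite('pics/w5.png',c['img'][:300])
import pickle; pickle.dump(c,open('w5.pkl','wb'))
E
```

```text
time_s: 18.92
ee_pos: [0.6096, 0.1582, 0.3268]
eef_rot: [3.139, -0.698, 1.618]
force: [1.0, -2.5, 5.9]
grip_width: 0.0683
grip_force: 30.0
time_s: 19.42
ee_pos: [0.6094, 0.1639, 0.3268]
eef_rot: [3.139, -0.698, 1.618]
force: [1.2, -4.7, 7.1]
grip_width: 0.0684
grip_force: 30.0
```

View pics/w5.png

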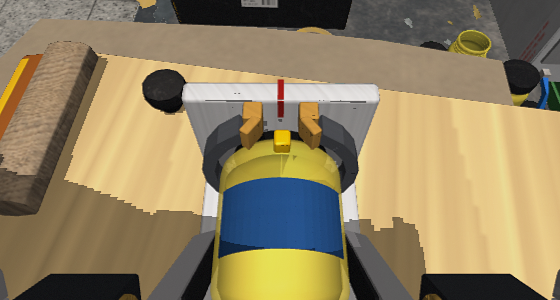

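The lug (283,142) sits between the brass flares, under the red line (281,98). A bit further in, then release.

```bash
python3 -m inch '-1 0.05 0 0.043 0 0 0;-1 0.05 0 0.043 0 0 0;-1 0 0 0 0 0 0;1 0 0 0 0 0 0;1 0 0 0 0 0 0;1 0 0 0 0 0 0'; python3 -m inch '1 0 0 -1 0 0 0;1 0 0 -1 0 0 0;1 0 0 -1 0 0 0;1 0 0 -1 0 0 0;1 0 0 -0.5 0 0 0;1 0 0 0 0 0 0'
python3 - <<'E'
from h import *
p,r,o=tool();print(p,r,o['qpos'].round(3));t=camera('top');c=camera('wrist')
import pickle; pickle.dump((c,t),open('w6.pkl','wb'))
X=cloud(c); im=c['img']
q=X[(im.max(2)<70)&(X[...,2]>.345)&(X[...,2]<.375)&(abs(X[...,0]-.61)<.05)&(abs(X[...,1])<.09)]; print(len(q))
X=cloud(t);im=t['img']
q=X[(im.max(2)<70)&(X[...,2]>.345)&(X[...,2]<.375)&(abs(X[...,0]-.61)<.05)&(abs(X[...,1])<.09)]; print(len(q))
E
```

```text
time_s: 20.23
ee_pos: [0.6087, 0.1683, 0.3256]
eef_rot: [-3.141, -0.698, 1.617]
force: [0.1, 0.1, 0.1]
grip_width: 0.0934
grip_force: 0.0
time_s: 20.98
ee_pos: [0.613, 0.0813, 0.4293]
eef_rot: [3.141, -0.698, 1.617]
force: [1.2, 0.6, -0.1]
grip_width: 0.0939
grip_force: 0.0
[0.6130103  0.08134445 0.42929349] [ 3.14094065 -0.69806933  1.61681265] [-0.206  0.434  0.978  0.705  1.854 -0.091]
1609
31
```

```bash
python3 -m inch '0 0 0 0 0 -1 0;0 0 0 0 0 -1 0;0 0 0 0 0 -1 0;0 0 0 0 0 -1 0;0 -0.85 0.05 0 0 0 0;0 -0.85 0.05 0 0 0 0;0 0 0 0 0 0 0'
python3 - <<'E'
from h import *
p,r,o=tool();print(p,r,o['qpos'].round(3),o['grip_width']);c=camera('wrist');cv2.imwrite('pics/w7.png',c['img'])
import pickle; pickle.dump(c,open('w7.pkl','wb'))
E
```

```text
time_s: 21.95
ee_pos: [0.6182, 0.0303, 0.4283]
eef_rot: [-3.14, -0.0, 1.616]
force: [-0.3, 0.4, -0.1]
grip_width: 0.0466
grip_force: 0.0
[0.61819288 0.03028299 0.42825953] [-3.14014052e+00 -3.76225012e-06  1.61644489e+00] [-0.01   0.435  0.837 -0.     1.872 -0.056] 0.046607315607306424
```

View pics/w7.png

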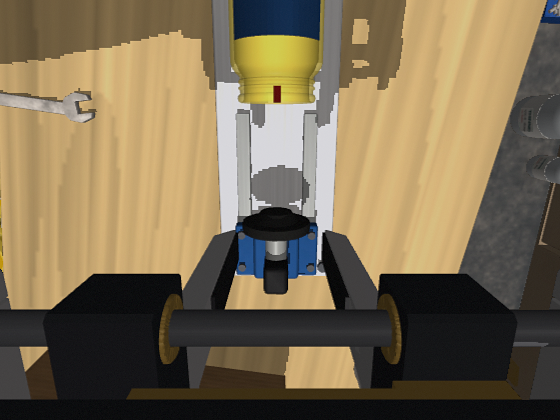

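The jar lies in the saddles with its tick at (277,93), pointing up. The handle's top is at about (276,262) and the pad's at (277,225).

```bash
python3 - <<'E'
from h import *
import pickle
c=pickle.load(open('w7.pkl','rb'));X=cloud(c);im=c['img']
m=np.zeros(X.shape[:2],bool);m[245:293,255:300]=1
q=X[m&(im.max(2)<90)&(X[...,2]>.335)&(X[...,2]<.375)]
top=q[q[:,2]>.362];print(len(q),len(top),top.min(0),top.max(0),top.mean(0))
m[:]=0;m[205:242,240:315]=1;q=X[m&(im.max(2)<90)&(X[...,2]>.33)];print('pad',q.min(0),q.max(0))
m[:]=0;m[75:105,235:320]=1;q=X[m&(X[...,2]>.345)];print('mouth ymin',np.percentile(q[:,1],[1,5]),q[:,2].max())
E
```

```text
924 545 [ 0.6083276  -0.03675054  0.36200743] [ 0.62664614 -0.01510023  0.36585804] [ 0.61744353 -0.02552448  0.36361551]
pad [ 0.58839373 -0.00431326  0.33003483] [0.64370274 0.10099033 0.6074048 ]
mouth ymin [0.109786   0.11087842] 0.6074048036597337
```

```bash
python3 -m inch '0 -0.94 -0.056 0 0 0 0;0 -0.94 -0.056 0 0 0 0;0 0 0 0.9 0 0 0;0 0 0 0.9 0 0 0;0 0 0 0.8 0 0 0;0 0 0 0.27 0 0 0;0 0 0 0 0 0 0;-1 0 0 0 0 0 0;-1 0 0 0 0 0 0;-1 0 0 0 0 0 0' 40
python3 -m inch '-1 0.3 0 0 0 0 0;-1 0.5 0 0 0 0 0;-1 0.5 0 0 0 0 0;-1 0 0 0 0 0 0'
```

```text
time_s: 23.25
ee_pos: [0.6174, -0.0257, 0.3435]
eef_rot: [3.141, 0.0, 1.617]
force: [-6.9, 0.2, 2.3]
grip_width: 0.0206
grip_force: 4.4
time_s: 23.75
ee_pos: [0.6155, 0.0149, 0.3435]
eef_rot: [3.141, -0.001, 1.619]
force: [-3.0, 1.8, 4.1]
grip_width: 0.0198
grip_force: 40.0
```

```bash
python3 -m inch '-1 0.4 0 0 0 0 0;-1 0.4 0 0 0 0 0;-1 0.35 0 0 0 0 0;-1 0 0 0 0 0 0';python3 -m inch '-1 0.1 0 0 0 0 0;-1 0.1 0 0 0 0 0;-1 0 0 0 0 0 0';python3 -m inch '-1 0.07 0 0 0 0 0;-1 0 0 0 0 0 0';python3 -m inch '-1 0.07 0 0 0 0 0;-1 0 0 0 0 0 0'
```

```text
time_s: 24.25
ee_pos: [0.6141, 0.0487, 0.3435]
eef_rot: [3.141, -0.001, 1.618]
force: [-2.0, 2.1, 6.4]
grip_width: 0.0197
grip_force: 40.0
time_s: 24.62
ee_pos: [0.6139, 0.0539, 0.3435]
eef_rot: [3.141, -0.0, 1.617]
force: [-1.4, 0.1, 4.6]
grip_width: 0.0194
grip_force: 40.0
time_s: 24.88
ee_pos: [0.6138, 0.0558, 0.3435]
eef_rot: [3.141, -0.0, 1.617]
force: [-0.4, -1.4, 5.7]
grip_width: 0.0197
grip_force: 40.0
time_s: 25.12
ee_pos: [0.6137, 0.0579, 0.3435]
eef_rot: [3.141, -0.0, 1.617]
force: [-0.8, -1.5, 6.1]
grip_width: 0.0194
grip_force: 40.0
```

```bash
for i in 1; do python3 -m inch '-1 0.07 0 0 0 0 0;-1 0 0 0 0 0 0'; done;python3 -m inch '-1 0.07 0 0 0 0 0;-1 0 0 0 0 0 0';python3 -m inch '-1 0.05 0 0 0 0 0;-1 0 0 0 0 0 0'
```

```text
time_s: 25.38
ee_pos: [0.6136, 0.06, 0.3435]
eef_rot: [3.141, -0.0, 1.617]
force: [-1.4, -0.9, 5.0]
grip_width: 0.0195
grip_force: 40.0
time_s: 25.62
ee_pos: [0.6135, 0.0621, 0.3435]
eef_rot: [3.141, -0.0, 1.617]
force: [-1.4, -0.5, 5.6]
grip_width: 0.0196
grip_force: 40.0
time_s: 25.88
ee_pos: [0.6135, 0.0635, 0.3435]
eef_rot: [3.141, -0.0, 1.617]
force: [-1.3, -1.9, 4.8]
grip_width: 0.02
grip_force: 40.0
```

```bash
python3 -m inch '-1 0.05 0 0 0 0 0;-1 0 0 0 0 0 0';python3 -m inch '-1 0.05 0 0 0 0 0;-1 0 0 0 0 0 0';python3 -m inch '-1 0.05 0 0 0 0 0;-1 0 0 0 0 0 0'
```

```text
time_s: 26.12
ee_pos: [0.6134, 0.065, 0.3435]
eef_rot: [3.141, -0.0, 1.617]
force: [-1.2, -1.4, 4.8]
grip_width: 0.0198
grip_force: 40.0
time_s: 26.38
ee_pos: [0.6133, 0.0665, 0.3435]
eef_rot: [3.141, -0.0, 1.617]
force: [-0.8, -1.4, 6.2]
grip_width: 0.0194
grip_force: 40.0
time_s: 26.62
ee_pos: [0.6133, 0.068, 0.3435]
eef_rot: [3.141, 0.0, 1.617]
force: [-1.5, -1.6, 5.7]
grip_width: 0.0199
grip_force: 40.0
```

```bash
cat > prof.py <<'E'
from h import *
for n in('wrist','top'):
    c=camera(n);X=cloud(c);im=c['img']
    print(n)
    for y in np.arange(.04,.232,.004):
        xa=.6120-.0426*(y-.0929)
        k=(abs(X[...,0]-xa)<.004)&(abs(X[...,1]-y)<.002)&(X[...,2]>.29)&(X[...,2]<.40)
        if k.sum(): print(int(y*1000),k.sum(),X[k][:,2].max().round(3),im[k][X[k][:,2].argmax()].tolist(),end=' | ')
    print()
E
python3 prof.py
```

```text
wrist
55 51 0.364 [35, 33, 35] | 59 112 0.365 [49, 49, 49] | 63 115 0.365 [50, 50, 50] | 67 113 0.365 [46, 46, 46] | 71 121 0.366 [43, 42, 42] | 75 151 0.365 [46, 46, 46] | 79 226 0.364 [18, 16, 16] | 83 113 0.351 [97, 99, 98] | 87 107 0.351 [197, 201, 201] | 91 107 0.35 [204, 208, 207] | 95 108 0.35 [99, 101, 100] | 99 22 0.35 [96, 98, 98] | 103 103 0.37 [19, 20, 20] | 107 137 0.37 [13, 18, 75] | 111 139 0.371 [14, 17, 70] | 115 149 0.371 [10, 11, 89] | 119 156 0.371 [13, 16, 96] | 123 149 0.371 [85, 213, 220] | 127 153 0.369 [83, 214, 229] | 131 157 0.373 [77, 207, 224] | 135 178 0.375 [89, 220, 226] | 139 182 0.376 [94, 225, 229] | 143 186 0.376 [96, 224, 229] | 147 190 0.375 [94, 225, 228] | 151 202 0.376 [78, 46, 22] | 155 200 0.376 [80, 47, 23] | 159 203 0.376 [79, 46, 22] | 163 215 0.376 [84, 48, 22] | 167 215 0.376 [85, 51, 25] | 171 220 0.377 [85, 50, 23] | 175 218 0.376 [86, 51, 23] | 179 225 0.376 [83, 48, 21] | 183 40 0.376 [83, 48, 22] | 
top
40 1 0.294 [255, 255, 255] | 115 4 0.369 [92, 140, 143] | 119 4 0.371 [90, 171, 207] | 123 5 0.371 [109, 217, 232] | 127 3 0.366 [105, 198, 208] | 155 2 0.375 [99, 53, 24] | 159 3 0.379 [89, 55, 30] | 163 5 0.375 [89, 54, 33] | 167 4 0.377 [92, 59, 35] | 171 5 0.375 [97, 61, 36] | 175 5 0.375 [96, 61, 37] | 179 4 0.38 [86, 41, 13] | 183 5 0.375 [91, 87, 69] | 187 3 0.373 [132, 242, 248] | 191 6 0.374 [114, 223, 230] | 195 7 0.382 [16, 53, 73] | 199 3 0.38 [59, 142, 177] | 203 7 0.382 [60, 143, 176] | 207 1 0.37 [67, 126, 145] | 211 11 0.39 [118, 122, 138] | 215 3 0.392 [134, 138, 154] | 219 7 0.392 [0, 0, 95] | 223 1 0.391 [20, 26, 114] |
```

```bash
python3 -m inch '-1 0.07 0 0 0 0 0;-1 0 0 0 0 0 0';python3 -m inch '-1 0.07 0 0 0 0 0;-1 0 0 0 0 0 0';python3 -m inch '-1 0.05 0 0 0 0 0;-1 0 0 0 0 0 0'
```

```text
time_s: 26.98
ee_pos: [0.6132, 0.07, 0.3435]
eef_rot: [3.14, 0.0, 1.617]
force: [-1.2, -2.4, 5.2]
grip_width: 0.0195
grip_force: 40.0
time_s: 27.22
ee_pos: [0.6132, 0.071, 0.3435]
eef_rot: [3.141, 0.002, 1.616]
force: [-0.9, -8.5, 5.9]
grip_width: 0.0195
grip_force: 40.0
time_s: 27.48
ee_pos: [0.6131, 0.0712, 0.3435]
eef_rot: [3.141, 0.004, 1.614]
force: [-1.1, -16.6, 5.2]
grip_width: 0.0198
grip_force: 40.0
```

```bash
python3 -m inch '-1 0.05 0 0 0 0 0;-1 0 0 0 0 0 0';python3 -m inch '-1 0.04 0 0 0 0 0;-1 0 0 0 0 0 0'; python3 prof.py | cut -c1-1200
```

```text
time_s: 27.72
ee_pos: [0.6132, 0.0714, 0.3435]
eef_rot: [3.141, 0.006, 1.613]
force: [-1.0, -24.1, 5.0]
grip_width: 0.0196
grip_force: 40.0
time_s: 27.98
ee_pos: [0.6131, 0.0715, 0.3435]
eef_rot: [3.141, 0.007, 1.612]
force: [-1.4, -30.2, 5.0]
grip_width: 0.0197
grip_force: 40.0
wrist
59 54 0.365 [40, 39, 41] | 63 116 0.366 [50, 48, 51] | 67 116 0.365 [50, 48, 48] | 71 117 0.365 [49, 49, 50] | 75 117 0.365 [46, 43, 46] | 79 213 0.365 [45, 43, 45] | 83 165 0.362 [16, 13, 13] | 87 103 0.351 [208, 214, 213] | 91 102 0.35 [203, 207, 208] | 95 111 0.351 [193, 199, 198] | 99 106 0.35 [93, 96, 95] | 107 129 0.369 [18, 17, 17] | 111 134 0.37 [13, 14, 93] | 115 150 0.371 [10, 8, 86] | 119 157 0.371 [36, 93, 119] | 123 164 0.371 [14, 19, 95] | 127 161 0.37 [93, 225, 228] | 131 153 0.371 [80, 213, 230] | 135 162 0.374 [77, 204, 221] | 139 176 0.375 [89, 219, 225] | 143 187 0.375 [96, 224, 228] | 147 187 0.376 [95, 225, 228] | 151 196 0.376 [78, 43, 19] | 155 198 0.376 [78, 47, 23] | 159 201 0.376 [83, 48, 23] | 163 202 0.376 [84, 50, 23] | 167 212 0.376 [83, 48, 23] | 171 214 0.376 [87, 52, 24] | 175 220 0.376 [78, 45, 19] | 179 231 0.376 [84, 49, 24] | 183 238 0.376 [83, 49, 22] | 187 11 0.375 [83, 47, 22] | 
top
40 4 0.297 [244, 243, 238] | 44 1 0.294 [255, 255, 255] | 47 1 0.294 [95, 100, 100] | 119 3 0.372 [118, 213, 225] | 123 5 0.369 [127, 240, 246] | 127 3 0.371 [113, 220, 229] | 131 6 0.372 [129, 252, 255] | 163 4 0.378 [97, 58, 32] | 167 3 0.375 [96, 61, 37] | 171 6 0.374 [92, 59, 32] | 175 4 0.376 [96, 59, 34] | 179 5 0.375 [90, 53, 27] | 183 6 0.376 [97, 91, 72] | 187 3 0.378 [140, 255, 255] | 191 6 0.377 [127, 239, 246] | 195 4 0.374 [108, 208, 217] | 199 6 0.38 [14, 52, 71] | 203 7 0.381 [59, 142, 176] | 207 5 0.381 [62, 155, 189] | 211 7 0.39 [0, 0, 87] | 215 7 0.393 [133, 136, 151] | 219 7 0.392 [174, 173, 159] | 223 1 0.392 [14, 22, 111] |
```

```bash
python3 -m inch '0 0 0 0 0 0 0;0 0 0 0 0 0 0;0 0 0 -0.8 0 0 0;0 0 0 -1 0 0 0;0 0 0 -1 0 0 0;0 0 0 -1 0 0 0;0 0 0 -0.7 0 0 0;0 1 0 0 0 0 0;0 0.5 0 0 0 0 0;0 0 0 0 0 0 0'
cat > fin.py <<'E'
from h import *
import pickle
c=camera('wrist');pickle.dump(c,open('w8.pkl','wb'));X=cloud(c);im=c['img'];hsv=cv2.cvtColor(im,cv2.COLOR_BGR2HSV)
u=np.array([-.0426,.9991,0]);o=np.array([.6120,.0929,.284]);Y=(X-o)@u*1000;Xj=(X-o)@np.array([.9991,.0426,0])*1000;Z=(X[...,2]-.284)*1000
for y in range(-40,150,2):
    k=(abs(Xj)<2.5)&(abs(Y-y)<1)&(Z>5)&(Z<120)
    if k.sum(): print(y,np.median(Z[k]).round(1),np.median(hsv[k],0).astype(int).tolist(),end=' | ')
print()
k=(abs(Xj)<30)&(Z>88)&(Z<100)&(Y>60)&(Y<119)   # lug + brass
lug=k&(hsv[...,0]>22)&(hsv[...,0]<34); print('lug x,y',np.median(Xj[lug]),np.percentile(Xj[lug],[2,98]),np.percentile(Y[lug],[2,50,98]),lug.sum())
b=(abs(Xj)<35)&(Z>80)&(Z<110)&(hsv[...,0]>10)&(hsv[...,0]<21)&(hsv[...,1]>100)&(Y>80); print('brass',np.percentile(Xj[b],[1,99]),np.percentile(Y[b],[1,99]),b.sum())
print(ctrl.get_obs()['force'],ctrl.get_obs()['ee_pos'])
E
python3 fin.py
```

```text
time_s: 29.32
ee_pos: [0.6106, 0.1224, 0.4776]
eef_rot: [-3.141, -0.0, 1.619]
force: [-0.5, -0.4, 0.1]
grip_width: 0.0469
grip_force: 0.0
-34 78.7 [128, 7, 137] | -32 80.1 [150, 11, 44] | -30 80.1 [60, 5, 48] | -28 79.8 [30, 5, 47] | -26 80.0 [120, 6, 46] | -24 79.9 [135, 11, 46] | -22 80.0 [127, 8, 44] | -20 80.1 [120, 6, 44] | -18 79.6 [135, 11, 42] | -16 79.7 [150, 12, 41] | -14 78.7 [120, 13, 29] | -12 73.1 [105, 43, 10] | -10 64.5 [45, 6, 89] | -8 65.1 [35, 6, 88] | -6 64.8 [30, 5, 84] | -4 64.7 [36, 6, 182] | -2 64.8 [38, 6, 182] | 0 65.0 [38, 5, 180] | 2 64.6 [33, 7, 173] | 4 64.7 [30, 6, 180] | 6 64.5 [38, 6, 166] | 14 83.2 [30, 12, 32] | 16 83.5 [20, 16, 32] | 18 83.8 [62, 50, 32] | 20 84.7 [1, 219, 166] | 22 85.1 [3, 218, 172] | 24 85.4 [2, 219, 169] | 26 84.9 [2, 218, 169] | 28 85.0 [5, 216, 172] | 30 84.6 [22, 171, 145] | 32 83.4 [28, 155, 140] | 34 83.9 [28, 158, 171] | 36 83.4 [28, 159, 141] | 38 84.0 [30, 144, 216] | 40 84.7 [28, 153, 215] | 42 86.9 [28, 156, 215] | 44 88.0 [28, 157, 215] | 46 89.3 [28, 157, 215] | 48 90.0 [27, 152, 215] | 50 89.9 [27, 154, 212] | 52 8
[... 681 characters left out ...]
, 215] | 106 90.0 [30, 156, 215] | 108 95.5 [23, 220, 126] | 110 96.7 [23, 230, 133] | 112 96.7 [22, 225, 135] | 114 96.8 [23, 225, 137] | 116 96.7 [23, 229, 128] | 118 86.8 [24, 176, 119] | 120 103.2 [7, 151, 90] | 122 106.4 [1, 118, 92] | 124 106.1 [2, 106, 103] | 126 105.9 [1, 141, 98] | 128 106.0 [1, 171, 94] | 130 106.1 [1, 144, 94] | 132 105.4 [2, 172, 89] | 140 40.1 [1, 33, 116] | 142 38.8 [17, 8, 115] | 146 9.8 [10, 5, 125] | 148 9.9 [10, 5, 127] | 
lug x,y 0.6521270328211631 [-11.46380113  12.2065431 ] [ 94.26867226 103.69682515 115.72582476] 669
brass [-16.0923469   18.44411304] [102.7080959  119.65420135] 473
[ 0.27855298 -0.22516181  0.23583655] [0.61063923 0.1215766  0.47775781]
```

```bash
python3 -m inch '0 0 0 -1 0 0 0;0 0 0 0 0 0 0'; python3 -c "
from station import ticket; print(ticket.hand_in())"
```

```text
time_s: 29.62
ee_pos: [0.6107, 0.1207, 0.5099]
eef_rot: [3.138, -0.0, 1.616]
force: [0.6, -0.1, -0.7]
grip_width: 0.0468
grip_force: 0.0
the job is handed in; nothing more can be done
None
```

The job is handed in at 29.6 s: the last depth check put the jar's base home in the chuck, its lug up in the slot, and the tailstock pad closed on the mouth with the gripper clear; no verdict came back.

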